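Empty the used-pod bin of the coffee machine

ROBOT

A 6-joint arm with a two-finger parallel gripper is mounted at the origin on the work surface. World frame = base frame: x ahead of the robot, y to its left, z up, the work surface at z = 0. Lengths are in m, angles in rad, forces in N, time in s.
With the tool pointing down it reaches from about 0.3 to 0.95 m from the base axis. Payload 3.1 kg.
Tool frame: the origin (TCP) lies midway between the tips of the shut fingers; the grasp point (between the pads) lies 19 mm behind it; z points along the fingers, y is the line along which they close (so a half turn about z gives the same grasp; the last joint's range is limited). The gripper opens to 85 mm and grips with 20 to 120 N. Pads are 22 mm wide; open, the fingers measure 114 mm over their backs; the gripper's body (76 mm by 85 mm) begins 54 mm behind the grasp point. The pads swing forward as they close: fully open they stand 13 mm farther back than shut.
Start: joints at [1.269, 0.308, 1.634, -0, 1.2, -0.07], TCP at [0.144, 0.608, 0.231] pointing down, gripper open.
Joint ranges: [-3.06, 3.06], [-0.79, 1.96], [0.05, 2.63], [-1.19, 4.34], [0.05, 2.64], [-2.94, 2.94]. Speed limits (rad/s): [2.79, 2.79, 3.14, 3.14, 3.14, 3.14].

INTERFACE

Orientations are given as a rotation vector (axis times angle).
In Python, from station import robot gives the robot as it stands.
- The arm moves only by the tool step_arm, never from a script. Its argument "rows" is a list of rows, each an object with "grip": the opening in per cent of the stroke, from 0 (shut) to 100 (fully open); "slide": the shift along the world's x, y, z in m, a list of three; "delta_rot": the turn, a rotation vector about the world's x, y, z in rad, a list of three. In form: [{"grip": grip, "slide": [tx, ty, tz], "delta_rot": [ax, ay, az]}, ...]. A call has 1 to 20 rows; each row shifts and turns the commanded pose from where the row before left it; what a row does not reach is not made up. A row lasts 1/10 s, in which the tool goes at most 50 mm and 8.59 degrees, less where a joint would pass 70% of its speed; a pose out of reach is approached as far as the arm can. A call with a gripper value outside its range is refused whole. The fingers move at their own pace and stop on an object; the grip force is fixed at half the most. Time passes only in rows, so rows that do not move let the fingers close. It gives the time, the measured TCP pose, the force, the opening and the grip force at its end, in the units of the state.
- robot.get_obs(): the state, without advancing time (a new reading comes with each control period).
- robot.camera(name): name is "scene" or "top"; returns the picture (420x560x3 uint8, red, green, blue); there is no depth.
- robot.camera_info(name): a dict with "fx", "fy", "cx", "cy" (pixels), "rvec" (rotation vector, rad) and "tvec" (3), from world to camera coordinates, as OpenCV has them. Camera axes: x right, y down, z forward; pixel columns grow to the right and rows downward; lengths in m; the calibration is good to about 2 mm. A picture is of the moment at which its call begins. camera_info takes no time and is no camera call.
- robot.finish_job(): hands the job in; it is judged then, once.
The state is a dict: "clock": time; "joint_pos": joint angles; "qd": joint speeds; "joint_torque": joint torques, N m; "eef_pos": TCP position; "orientation": TCP orientation; "wrist_force": force on the tool from outside, world axes, zero at the start; "ft_torque": the same for the moment, N m; "grip_width": finger opening in m; "finger_force": force on a finger pad.
Only numpy, scipy, OpenCV 4.12 (cv2) and the standard library are available. Lean on these libraries where they do the work, as an engineer would, in place of code of your own. Each camera call takes 0.05 s, during which the arm holds its last target. There are 200 camera calls.

TASK

Empty the coffee machine's used-pod bin: draw it along its T-slot by the handle to the slot's open end and lift it off, tip it over the recycling tub until all three used pods are in the tub, then set the bin down upright, without dropping it, on the drying mat on the draining board and let go. Leave the other things on the worktop and draining board where they are.

Things in the scene. Friction and masses are not known exactly. Their poses are not given: they have to be found in the camera images.
- machine: Grey pod coffee machine, fixed, 400 x 150 x 325 mm, on the left, front (-x) turned to the right (yaw 1.2 to 1.8). Origin: on the worktop, under the bin's home place. A base plate 12 mm thick reaches from x -165 to +235 mm; along it lies the T-slot, whose floor is 12 mm above the worktop. Column from x +105 mm back. The bin starts 0 to 15 mm in front of the origin.
- slot_end (a point): Open end of the T-slot: front end of its lips, mid-line, on the floor; machine's x -45 mm, axes as the machine. The lips (6 mm thick, top 14 mm above the floor, 24 mm gap over a channel 48 wide, 8 high) run from here 105 mm back to a stop. In front the floor goes on, open above, for 120 mm between curbs 64 mm apart and 6 mm high.
- head_front (a point): Lower front edge of the head, mid-line, 195 mm above the worktop, machine's x -82 mm, axes as the machine. The head, 130 mm wide, reaches from here back over the bin and half its handle; a 24 mm nozzle, 22 mm behind this point, hangs down to 172 mm. Reach in from the front with the tool tilted 30 to 45 degrees, and lift the freed bin only 20 to 40 mm before drawing it out from under the head.
- bin_centre (a point): Used-pod bin, loose, black plastic, 0.16 to 0.25 kg, in the slot with 3 pods in it: point half-way up, 57.5 mm above its underside. z up, -x to the handle side; in the slot its axes agree with the machine's. T runner from x -42 to +34 mm, flange 44 x 5 mm, stem 20 mm wide. It is clear of the lips and can be lifted when this point is over 79 (best 85 to 95) mm in front of the machine's origin.
- bin_lip (a point): Pouring lip of the bin: middle of its back rim, bin x +85 mm, 115 mm above its underside; axes as the bin. Pot 84 mm wide, floor 18 mm above its underside, walls 3 to 4 mm, front wall upright at x -42 mm, back wall sloping out 25 degrees from x +38 mm at the bottom. Inside slippery: the pods run out over this lip when the bin is tipped this way by 85 to 105 degrees.
- bin_handle (a point): Middle of the upright bar of the bin's D handle: bin x -80 mm, 63 mm above its underside (75 mm above the worktop in the slot); axes as the bin. The bar is 14 mm thick (y), 18 deep (x), 70 high, 29 mm clear of the bin's front wall. The bin slides easily.
- pod1_centre (a point): A used coffee pod, silver aluminium, 37 mm across the rim, 29 mm high, 15 g; its centre.
- pod2_centre (a point): Another such pod; its centre.
- pod3_centre (a point): Another such pod; its centre.
- tub: Open recycling tub, grey plastic, fixed, 200 mm (x) by 170 mm (y), 90 mm high, 4 mm walls, in the middle of the worktop; origin at the centre of its underside.
- mat: Light grey ribbed drying mat, fixed, 150 by 150 mm, 4 mm thick, on the steel draining board (6 mm above the worktop) on the right; origin at the centre of its underside, so its top is at 10 mm.
- drip_tray: Bystander: the machine's black drip tray, 105 by 110 by 22 mm, lying on the draining board beside the mat, nearer or farther than it; origin at the centre of its underside.
- mug: Bystander: white mug, 80 mm across, 92 mm high, on the worktop between the machine and the robot; origin at the centre of its underside.
- glass: Bystander: upturned glass, 72 mm across, 120 mm high, on the far right of the draining board; origin at the centre of its underside.
- sponge: Bystander: sponge block 100 by 65 by 30 mm on the right of the draining board; origin at the centre of its underside.
- saucer: Bystander: white saucer, 140 mm across, 12 mm high, on the worktop beyond the tub; origin at the centre of its underside.
Things that resemble listed ones, but are neither listed nor needed, are in the scene too. Of the things like the part that bears bin_centre, leave any that is purple; of the rest the smaller one is meant.

How it is judged:
By the outcome, as a careful person would: the job done as asked, in the order asked, and still so for the second after the job is handed in, with the robot touching nothing.
It also fails if it takes over 64 s, if anything falls off the work surface, if the arm or the gripper's body presses on something with over 40 N, if the wrist force passes 120 N, or if a joint passes its speed limit or range.

## Working session

There is one attempt and no reset: what is moved stays moved. The work goes in short steps, Python scripts to look and compute and a tool call to move; the robot and the scene stay as the last step left them, time stands still between calls to the robot, and variables do not carry over. Pictures are saved under pics/ and viewed, at most 10 in all, crops included, and the job is handed in when it is done.

Besides the shell and the picture viewer there is one more tool, called after "Call:" by a JSON object that holds its "method" and its "body". step_arm: Moves the arm, as the interface text tells. Its arguments: {"type":"object","properties":{"rows":{"type":"array","items":{"type":"object","properties":{"grip":{"type":"number"},"slide":{"type":"array","items":{"type":"number"}},"delta_rot":{"type":"array","items":{"type":"number"}}}}}},"required":["rows"]}

```bash
ls; mkdir -p pics; python3 - <<'E'
from station import robot
import cv2,json
for n in("scene","top"):
    im=robot.camera(n); cv2.imwrite(f"pics/{n}0.png",im[:,:,::-1]); print(n,robot.camera_info(n))
print(robot.get_obs())
E
```

```text
pics
scene {'fx': 437.4658374201413, 'fy': 437.4658374201413, 'cx': 272.7059246447508, 'cy': 210.98109210855552, 'rvec': array([ 0.91890271,  2.53428314, -1.04030823]), 'tvec': array([ 0.44383978, -0.08695297,  1.43403969])}
top {'fx': 493.33490221570173, 'fy': 493.33490221570173, 'cx': 283.4955976725475, 'cy': 210.7031463050421, 'rvec': array([ 2.17312837, -2.1465556 ,  0.1711804 ]), 'tvec': array([-0.09215346,  0.53583216,  1.56112597])}
{'clock': 0.1, 'joint_pos': array([ 1.26930897e+00,  3.08921992e-01,  1.63506825e+00, -8.69286004e-06,
        1.19969427e+00, -6.97088908e-02]), 'qd': array([-6.94142516e-05,  7.54941811e-04, -3.60920694e-03,  1.53385519e-03,
       -1.18518970e-03, -3.90548429e-04]), 'joint_torque': array([-9.70090914e-04, -4.16408908e+01, -2.77643484e+01, -3.87336593e-05,
        4.00350647e-03,  5.40094049e-07]), 'eef_pos': array([0.14337977, 0.60756278, 0.2301551 ]), 'orientation': array([-0.36321352, -3.12014336,  0.00323141]), 'wrist_force': array([-0.45268422,  0.2347248 ,  0.05574754]), 'ft_torque': array([-0.02757715,  0.01551487,  0.0088517 ]), 'finger_force': 0.0, 'grip_width': 0.08538205406744544}
```

View pics/scene0.png

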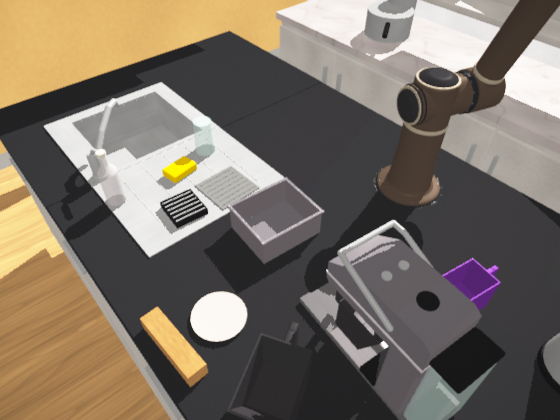

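View pics/top0.png

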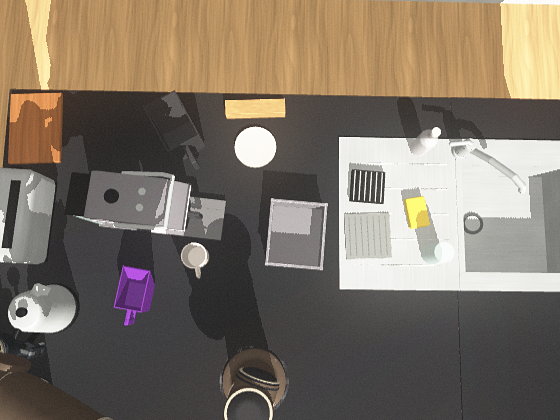

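The top view shows the machine at about (145,200) with its base plate ending near (226,220), the tub at (297,233), the mat at (368,235), the drip tray at (367,184), the mug at (195,256) and a purple decoy bin at (134,290). A large black decoy bin lies at (175,120). Next I'll enlarge the machine in both views.

```bash
python3 - <<'E'
import cv2,numpy as np
t=cv2.imread("pics/top0.png")[160:280,60:240]; s=cv2.imread("pics/scene0.png")[210:420,270:510]
g=lambda i:(255*(i/255.)**.5).astype('uint8')
cv2.imwrite("pics/c1.png",g(cv2.resize(t,None,fx=4.4,fy=4.4,interpolation=2)))
cv2.imwrite("pics/c2.png",g(cv2.resize(s,None,fx=2.8,fy=2.8,interpolation=2)))
E
```

```text
(no output)
```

View pics/c1.png

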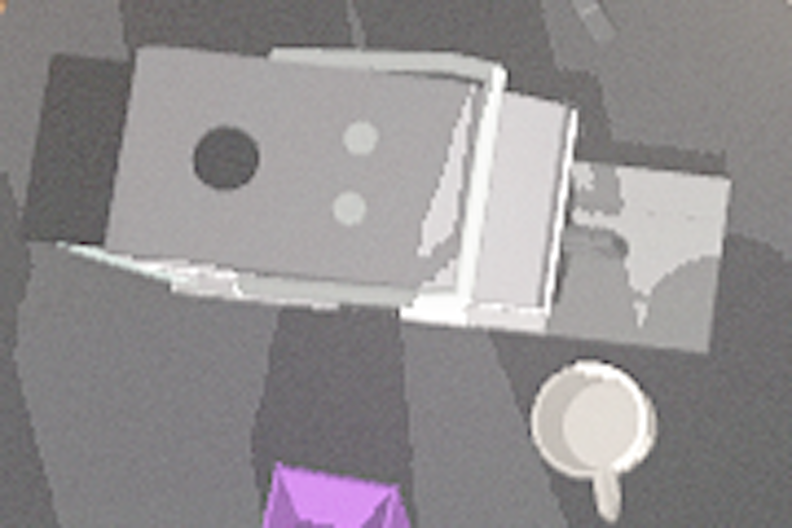

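View pics/c2.png

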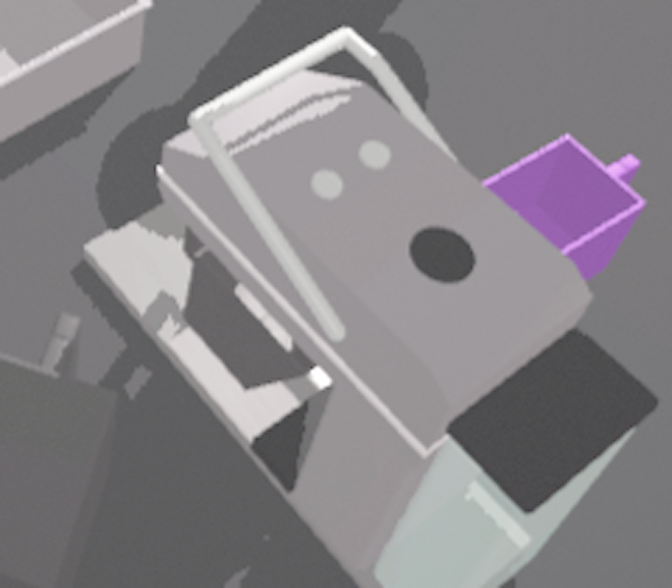

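The machine crop shows the plate's front corners at about (730,180) and (708,352). The handle's end pokes out from under the head at about (625,242), with its top about 0.11 m up.

```bash
cat >h.py <<'E'
from station import robot
import cv2,numpy as np
from scipy.spatial.transform import Rotation as R
def ray(n,p):
    i=robot.camera_info(n);M=cv2.Rodrigues(i["rvec"])[0]
    d=M.T@np.array([(p[0]-i["cx"])/i["fx"],(p[1]-i["cy"])/i["fy"],1]);return -M.T@i["tvec"],d
def on(n,p,z):
    c,d=ray(n,p);return c+d*(z-c[2])/d[2]
def proj(n,P):
    i=robot.camera_info(n);K=np.array([[i["fx"],0,i["cx"]],[0,i["fy"],i["cy"]],[0,0,1]])
    return cv2.projectPoints(np.array(P,float).reshape(-1,3),i["rvec"],i["tvec"],K,None)[0][:,0]
E
python3 - <<'E'
from h import *
np.set_printoptions(precision=4,suppress=True)
c=lambda u,v:(u/4.4+60-.4,v/4.4+160-.4)
a=on("top",c(730,180),.012);b=on("top",c(708,352),.012);k=on("top",c(550,332),.012)
print(a,b,np.linalg.norm(a-b))
print("yaw edge",np.arctan2(*(-(b-a))[[0,1]]*[1,-1]) if 0 else np.arctan2(a[1]-b[1],a[0]-b[0])+np.pi/2, "side",np.arctan2(k[1]-b[1],k[0]-b[0]))
for h in((575,108),(548,328)):print("head",on("top",c(*h),.195))
print("handle end",on("top",c(626,242),.11), "sides",on("top",c(605,228),.11),on("top",c(605,254),.11))
im=robot.camera("top")
for n,p,z in(("mug",(195,256),.092),("mat",(368,235),.01)):print(n,on("top",p,z))
for p in((270,198),(327,203),(322,270),(265,265)):print("tub",on("top",p,.09))
for p in((345,212),(390,212),(392,258),(347,259)):print("mat",on("top",p,.01))
for p in((351,165),(385,168),(382,204),(349,200)):print("tray",on("top",p,.028))
for p in((228,128),(255,168)):print("saucer",on("top",p,.012))
E
```

```text
[0.5718 0.1054 0.012 ] [0.4426 0.1182 0.012 ] 0.12977998540141145
yaw edge 1.4720826229505697 side 1.4571665834301262
head [0.5899 0.1915 0.195 ]
head [0.4429 0.2038 0.195 ]
handle end [0.5114 0.1671 0.11  ] sides [0.521  0.1821 0.11  ] [0.5027 0.1815 0.11  ]
mug [0.3849 0.1865 0.092 ]
mat [ 0.464  -0.3649  0.01  ]
tub [ 0.5694 -0.0416  0.09  ]
tub [ 0.5561 -0.2212  0.09  ]
tub [ 0.3465 -0.2054  0.09  ]
tub [ 0.3598 -0.0293  0.09  ]
mat [ 0.5393 -0.2895  0.01  ]
mat [ 0.5413 -0.439   0.01  ]
mat [ 0.3895 -0.4427  0.01  ]
mat [ 0.3846 -0.2951  0.01  ]
tray [ 0.6942 -0.3078  0.028 ]
tray [ 0.6859 -0.4208  0.028 ]
tray [ 0.565  -0.4088  0.028 ]
tray [ 0.5767 -0.3003  0.028 ]
saucer [0.8187 0.1036 0.012 ]
saucer [0.6827 0.0104 0.012 ]
```

Call:
{"method": "step_arm", "body": {"rows": [{"grip": 100,"slide": [0.0134,-0.032,0.009],"delta_rot": [0,0,-0.09]},{"grip": 100,"slide": [0.0134,-0.032,0.009],"delta_rot": [0,0,-0.09]},{"grip": 100,"slide": [0.0134,-0.032,0.009],"delta_rot": [0,0,-0.09]},{"grip": 100,"slide": [0.0134,-0.032,0.009],"delta_rot": [0,0,-0.09]},{"grip": 100,"slide": [0.0134,-0.032,0.009],"delta_rot": [0,0,-0.09]},{"grip": 100,"slide": [0.0134,-0.032,0.009],"delta_rot": [0,0,-0.09]},{"grip": 100,"slide": [0.0134,-0.032,0.009],"delta_rot": [0,0,-0.09]},{"grip": 100,"slide": [0.0134,-0.032,0.009],"delta_rot": [0,0,-0.09]},{"grip": 70,"slide": [0.019,-0.037,0],"delta_rot": [0,0,-0.09]},{"grip": 70,"slide": [0.019,-0.037,0],"delta_rot": [0,0,-0.09]},{"grip": 70,"slide": [0.019,-0.037,0],"delta_rot": [0,0,-0.09]},{"grip": 70,"slide": [0.019,-0.037,0],"delta_rot": [0,0,-0.09]},{"grip": 70,"slide": [0.019,-0.037,0],"delta_rot": [0,0,-0.09]},{"grip": 70,"slide": [0.019,-0.037,0],"delta_rot": [0,0,-0.09]},{"grip": 70,"slide": [0.019,-0.037,0],"delta_rot": [0,0,-0.09]},{"grip": 70,"slide": [0.019,-0.037,0],"delta_rot": [0,0,-0.09]}]}}

```text
clock: 1.75
eef_pos: [0.4031, 0.0546, 0.3032]
orientation: [2.335, 2.102, 0.001]
wrist_force: [0.8, 0.9, -0.8]
grip_width: 0.0598
finger_force: 0.0
```

```bash
cat >>h.py <<'E'
import json,os
def rec():
    o=robot.get_obs();d=json.load(open("rec.json")) if os.path.exists("rec.json") else []
    d.append([list(o["joint_pos"]),list(o["eef_pos"]),list(o["orientation"])]);json.dump(d,open("rec.json","w"))
    return o
def rotq(q):
    return R.from_euler('ZYZYZ',[q[0],q[1]+q[2],q[3],q[4],q[5]])*R.from_matrix(np.array([[0,-1,0],[1,0,0],[0,0,1.]]))
E
python3 - <<'E'
from h import *
np.set_printoptions(precision=4,suppress=True)
o=rec();print(o["clock"],o["eef_pos"],o["joint_pos"],o["wrist_force"],o["grip_width"]);print(R.from_rotvec(o["orientation"]).as_matrix());print(rotq(o["joint_pos"]).as_matrix())
E
```

```text
1.75 [0.4031 0.0546 0.3032] [ 0.0273 -0.2021  2.0234  0.0002  1.3199  0.1323] [ 0.7891  0.8589 -0.7679] 0.059782870206242456
[[ 0.1048  0.9945  0.0004]
 [ 0.9945 -0.1048  0.0002]
 [ 0.0003  0.0004 -1.    ]]Traceback (most recent call last):
  File "<stdin>", line 3, in <module>
  File "h.py", line 18, in rotq
    return R.from_euler('ZYZYZ',[q[0],q[1]+q[2],q[3],q[4],q[5]])*R.from_matrix(np.array([[0,-1,0],[1,0,0],[0,0,1.]]))
           ~~~~~~~~~~~~^^^^^^^^^^^^^^^^^^^^^^^^^^^^^^^^^^^^^^^^^
  File "scipy/spatial/transform/_rotation.pyx", line 1413, in scipy.spatial.transform._rotation.Rotation.from_euler
ValueError: Expected axis specification to be a non-empty string of upto 3 characters, got ZYZYZ
```

Call:
{"method": "step_arm", "body": {"rows": [{"grip": 60,"slide": [0.02,0.002,-0.014],"delta_rot": [0.139,-0.0148,0]},{"grip": 60,"slide": [0.02,0.002,-0.014],"delta_rot": [0.139,-0.0148,0]},{"grip": 60,"slide": [0.02,0.002,-0.014],"delta_rot": [0.139,-0.0148,0]},{"grip": 60,"slide": [0.02,0.002,-0.014],"delta_rot": [0.139,-0.0148,0]},{"grip": 60,"slide": [0.019,0.002,-0.014],"delta_rot": [0.139,-0.0148,0]},{"grip": 60,"slide": [0,0,-0.019],"delta_rot": [0,0,0]},{"grip": 60,"slide": [0,0,0],"delta_rot": [0,0,0]}]}}

```text
clock: 2.45
eef_pos: [0.4997, 0.0659, 0.2106]
orientation: [-1.92, -1.727, -0.696]
wrist_force: [-0.7, 0.1, 0.6]
grip_width: 0.0513
finger_force: 0.0
```

```bash
sed -i '/^def rotq/,$d' h.py; cat >>h.py <<'E'
def Ry(a):return R.from_euler('y',a)
def Rz(a):return R.from_euler('z',a)
def rotq(q):
    return Rz(q[0])*Ry(q[1]+q[2])*Rz(q[3])*Ry(q[4])*Rz(q[5])*R.from_matrix(np.array([[0,-1,0],[1,0,0],[0,0,1.]]))
E
python3 - <<'E'
from h import *
np.set_printoptions(precision=4,suppress=True)
o=rec();print(o["clock"],o["eef_pos"],o["joint_pos"],o["wrist_force"],o["grip_width"]);print(R.from_rotvec(o["orientation"]).as_matrix());print(rotq(o["joint_pos"]).as_matrix())
t=robot.camera("top")[160:280,120:260,::-1];s=robot.camera("scene")[210:400,240:460,::-1]
g=lambda i:(255*(i/255.)**.5).astype('uint8')
t=cv2.resize(g(t),None,fx=2.85,fy=2.85,interpolation=2);s=cv2.resize(g(s),(400,342),interpolation=2)
print(t.shape,s.shape);cv2.imwrite("pics/d1.png",np.hstack([t[:342,:399],s]))
E
```

```text
2.45 [0.4997 0.0659 0.2106] [-0.3665  0.186   2.0024  0.71    1.2625 -0.593 ] [-0.6871  0.0852  0.5647] 0.051276920738663544
[[ 0.0824  0.9946  0.0629]
 [ 0.7604 -0.1035  0.6412]
 [ 0.6442 -0.005  -0.7648]]
[[ 0.0824  0.9946  0.0629]
 [ 0.7604 -0.1035  0.6412]
 [ 0.6442 -0.005  -0.7648]]
(342, 399, 3) (342, 400, 3)
```

View pics/d1.png

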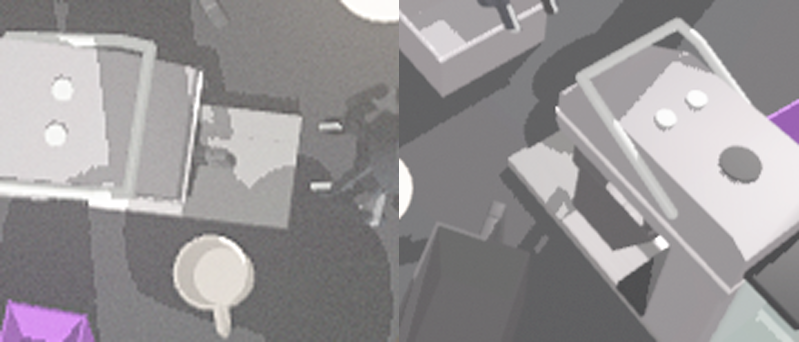

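The views show the open fingers at about (325,156), in line with the handle at (215,157) along the machine's axis, so I'll go straight in along the tool axis.

Call:
{"method": "step_arm", "body": {"rows": [{"grip": 60,"slide": [0.0019,0.0179,-0.0214],"delta_rot": [0,0,0]},{"grip": 60,"slide": [0.0019,0.0179,-0.0214],"delta_rot": [0,0,0]},{"grip": 60,"slide": [0.0019,0.0179,-0.0214],"delta_rot": [0,0,0]},{"grip": 60,"slide": [0.0019,0.0179,-0.0214],"delta_rot": [0,0,0]},{"grip": 60,"slide": [0.0019,0.0179,-0.0214],"delta_rot": [0,0,0]},{"grip": 60,"slide": [0.0019,0.0179,-0.0214],"delta_rot": [0,0,0]},{"grip": 60,"slide": [0.0019,0.0179,-0.0214],"delta_rot": [0,0,0]},{"grip": 60,"slide": [0,0,0],"delta_rot": [0,0,0]},{"grip": 60,"slide": [0,0,0],"delta_rot": [0,0,0]}]}}

```text
clock: 3.45
eef_pos: [0.5157, 0.1924, 0.066]
orientation: [-1.917, -1.738, -0.704]
wrist_force: [0.7, 0.0, 0.8]
grip_width: 0.0513
finger_force: 0.0
```

```bash
python3 - <<'E'
from h import *
o=rec();print(o["eef_pos"],o["joint_pos"],o["wrist_force"])
t=robot.camera("top")[180:250,170:260,::-1];s=robot.camera("scene")[240:350,280:390,::-1]
g=lambda i:(255*(i/255.)**.5).astype('uint8')
cv2.imwrite("pics/d2.png",np.hstack([cv2.resize(g(t),(400,311),interpolation=2),cv2.resize(g(s),(311,311),interpolation=2)]))
E
```

```text
[0.51570158 0.19237871 0.06595219] [-0.10977034  0.43722322  2.05745173  0.94733     0.91531481 -0.71561057] [0.68112283 0.01034321 0.8099383 ]
```

View pics/d2.png

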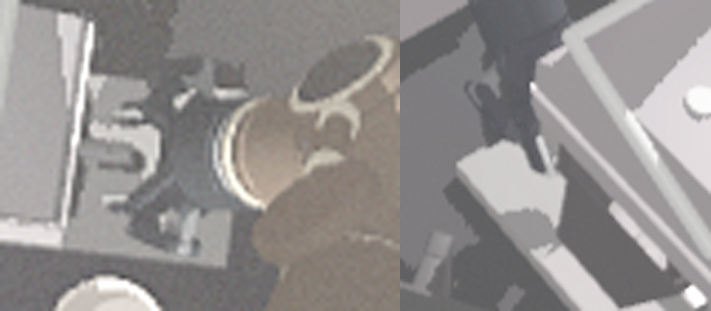

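The handle lies between the fingers: its end is at about (140,153), with the fingertips at y≈115 and y≈203. I'll close on it.

Call:
{"method": "step_arm", "body": {"rows": [{"grip": 30,"slide": [0,0,0],"delta_rot": [0,0,0]},{"grip": 0,"slide": [0,0,0],"delta_rot": [0,0,0]},{"grip": 0,"slide": [0,0,0],"delta_rot": [0,0,0]},{"grip": 0,"slide": [0,0,0],"delta_rot": [0,0,0]},{"grip": 0,"slide": [0,0,0],"delta_rot": [0,0,0]},{"grip": 0,"slide": [0,0,0],"delta_rot": [0,0,0]},{"grip": 0,"slide": [0,0,0],"delta_rot": [0,0,0]}]}}

```text
clock: 4.25
eef_pos: [0.516, 0.1912, 0.0654]
orientation: [-1.92, -1.735, -0.705]
wrist_force: [0.4, -3.9, 6.0]
grip_width: 0.0129
finger_force: 59.1
```

Call:
{"method": "step_arm", "body": {"rows": [{"grip": 0,"slide": [-0.001,-0.0095,0],"delta_rot": [0,0,0]},{"grip": 0,"slide": [-0.001,-0.0095,0],"delta_rot": [0,0,0]},{"grip": 0,"slide": [-0.001,-0.0095,0],"delta_rot": [0,0,0]},{"grip": 0,"slide": [-0.001,-0.0095,0],"delta_rot": [0,0,0]}]}}

```text
clock: 4.65
eef_pos: [0.5111, 0.1533, 0.065]
orientation: [-1.919, -1.733, -0.704]
wrist_force: [-0.5, 3.1, 5.8]
grip_width: 0.0129
finger_force: 59.1
```

Call:
{"method": "step_arm", "body": {"rows": [{"grip": 0,"slide": [-0.001,-0.0095,0],"delta_rot": [0,0,0]},{"grip": 0,"slide": [-0.001,-0.0095,0],"delta_rot": [0,0,0]},{"grip": 0,"slide": [-0.001,-0.0095,0],"delta_rot": [0,0,0]},{"grip": 0,"slide": [-0.001,-0.0095,0],"delta_rot": [0,0,0]},{"grip": 0,"slide": [0,0,0],"delta_rot": [0,0,0]}]}}

```text
clock: 5.15
eef_pos: [0.5071, 0.1143, 0.0652]
orientation: [-1.919, -1.733, -0.704]
wrist_force: [-2.0, -2.7, 10.1]
grip_width: 0.0134
finger_force: 60.1
```

```bash
python3 - <<'E'
from h import *
o=rec();print(o["eef_pos"],o["joint_pos"],o["wrist_force"])
t=robot.camera("top")[170:260,160:270,::-1];s=robot.camera("scene")[200:350,240:420,::-1]
g=lambda i:(255*(i/255.)**.5).astype('uint8')
cv2.imwrite("pics/d3.png",np.hstack([cv2.resize(g(t),(400,327),interpolation=2),cv2.resize(g(s),(392,327),interpolation=2)]))
E
```

```text
[0.50713706 0.1143344  0.06517892] [-0.2695776   0.43853614  2.05867706  0.86401215  0.99031356 -0.78754333] [-1.98877681 -2.68228043 10.05754917]
```

View pics/d3.png

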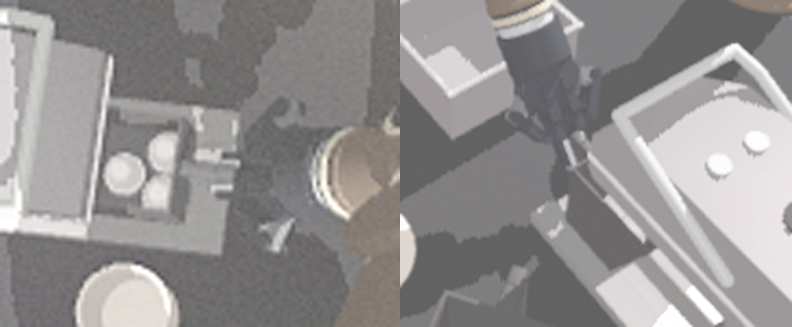

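The bin is drawn out with all three pods in it (crop about 125,172 / 165,150 / 157,193); its front rim is at crop x≈183. Next I'll check the travel, then fit the kinematics to choose the tipping pose.

```bash
cat >>h.py <<'E'
from scipy.optimize import least_squares
Q0=[1.26930897,.308921992,1.63506825,0,1.19969427,-.0697088908];P0=[.14337977,.60756278,.2301551]
def A(q):
    q=np.array(q);z1=Rz(q[0]).as_matrix();M2=z1@Ry(q[1]).as_matrix();M3=z1@Ry(q[1]+q[2]).as_matrix()
    return np.c_[z1,M2[:,2],M3[:,0],M3[:,2],rotq(q).as_matrix()[:,2]]
def params():
    d=[[Q0,P0]]+json.load(open("rec.json"))
    return np.linalg.lstsq(np.vstack([A(r[0]) for r in d]),np.hstack([r[1] for r in d]),rcond=None)
LO=np.array([-3.06,-.79,.05,-1.19,.05,-2.94]);HI=np.array([3.06,1.96,2.63,4.34,2.64,2.94])
def ik(p,Rt,par,q0):
    f=lambda q:np.r_[(A(q)@par-p)*10,(rotq(q).inv()*Rt).as_rotvec()]
    s=least_squares(f,np.clip(q0,LO+.01,HI-.01),bounds=(LO,HI));return s.x,np.abs(s.fun).max()
E
python3 - <<'E'
from h import *
np.set_printoptions(precision=4,suppress=True)
x=on("top",(160+183*.275-.4,170+157*.2752-.4),.127);u=np.array([.106,.994]);print("front rim along",(x[:2]-[.5245,.276])@u, x)
par,res,rk,_=params();par=par;print(par,res,rk)
o=robot.get_obs();Rg=R.from_rotvec(o["orientation"]);q=o["joint_pos"];print(A(q)@par-o["eef_pos"])
ym=np.array([-.994,.106,0])
Rb=Rz(1.465);T=Rb.inv()*Rg   # tool in bin frame
tb=T.as_matrix()@np.array([0,0,.019])+[-.08,0,.063]   # TCP in bin frame (underside origin)
print("tcp in bin",tb)
for yaw in np.arange(.4,2.8,.3):
  for tip in(90,100):
    B=Rz(yaw)*Ry(np.radians(tip)); lip=np.array([.085,0,.115]);
    L=np.array([.458,-.125,0])-np.r_[Rz(yaw).as_matrix()[:2,0]*0.03,0]+[0,0,.14]   # lip position
    p=L+B.apply(tb-lip); s,e=ik(p,B*T,par,q); print(round(yaw,2),tip,p,s,round(e,4))
E
```

```text
front rim along -0.13582354248671663 [0.515  0.1404 0.127 ]
[-0.      0.0435  0.3145  0.4818  0.0366  0.5265  0.3173] [0.] 7
[-0. -0. -0.]
tcp in bin [-0.0678 -0.      0.0485]
0.4 90 [ 0.3691 -0.1626  0.2928] [-0.1871  0.3068  1.7465 -0.4556  1.8393  1.032 ] 0.0
0.4 100 [ 0.3945 -0.1519  0.302 ] [-0.1362  0.4414  1.6397 -0.5049  1.9868  1.0568] 0.0
0.7 90 [ 0.3842 -0.1872  0.2928] [-0.1301  0.2593  1.8083 -0.6079  1.718   0.8507] 0.0
0.7 100 [ 0.4052 -0.1695  0.302 ] [-0.0585  0.3823  1.7247 -0.67    1.8583  0.9015] 0.0
1.0 90 [ 0.4058 -0.2062  0.2928] [-0.0846  0.1967  1.8863 -0.7432  1.5665  0.6862] 0.0
1.0 100 [ 0.4207 -0.1831  0.302 ] [ 0.008   0.3045  1.832  -0.8196  1.7018  0.7725] 0.0
1.3 90 [ 0.4322 -0.218   0.2928] [-0.0555  0.1211  1.975  -0.8636  1.3879  0.5319] 0.0
1.3 100 [ 0.4396 -0.1915  0.302 ] [ 0.0575  0.2094  1.9547 -0.9618  1.5215  0.6622] 0.0
1.6 90 [ 0.4608 -0.2215  0.2928] [-0.0493  0.0354  2.0681 -0.9688  1.182   0.3774] 0.0
1.6 100 [ 0.46  -0.194  0.302] [ 0.0813  0.0985  2.0855 -1.1038  1.3161  0.5617] 0.0
1.9 90 [ 0.4892 -0.2164  0.2928] [-0.0736 -0.0556  2.158  -1.051   0.9455  0.207 ] 0.0
1.9 100 [ 0.4803 -0.1903  0.302 ] [ 0.0541 -0.0317  2.1928 -1.19    1.0754  0.4033] 0.0411
2.2 90 [ 0.5148 -0.203   0.2928] [-0.1356 -0.1432  2.2361 -1.0815  0.6752 -0.0125] 0.0
2.2 100 [ 0.4986 -0.1808  0.302 ] [-0.0434 -0.1828  2.2848 -1.19    0.7567  0.1324] 0.104
2.5 90 [ 0.5353 -0.1828  0.2928] [-0.2371 -0.2133  2.2926 -0.9393  0.3818 -0.4032] 0.0
2.5 100 [ 0.5133 -0.1663  0.302 ] [-0.1997 -0.303   2.3848 -1.19    0.3644 -0.1479] 0.0844
```

Call:
{"method": "step_arm", "body": {"rows": [{"grip": 0,"slide": [0,0,0.01],"delta_rot": [0,0,0]},{"grip": 0,"slide": [0,0,0.01],"delta_rot": [0,0,0]},{"grip": 0,"slide": [0,0,0.01],"delta_rot": [0,0,0]},{"grip": 0,"slide": [-0.001,-0.01,0],"delta_rot": [0,0,0]},{"grip": 0,"slide": [-0.002,-0.018,0],"delta_rot": [0,0,0]},{"grip": 0,"slide": [-0.002,-0.02,0],"delta_rot": [0,0,0]},{"grip": 0,"slide": [-0.002,-0.02,0],"delta_rot": [0,0,0]},{"grip": 0,"slide": [-0.0015,-0.014,0],"delta_rot": [0,0,0]},{"grip": 0,"slide": [-0.001,-0.008,0],"delta_rot": [0,0,0]},{"grip": 0,"slide": [0,0,0.02],"delta_rot": [0,0,0]},{"grip": 0,"slide": [0,0,0.03],"delta_rot": [0,0,0]},{"grip": 0,"slide": [0,0,0.03],"delta_rot": [0,0,0]},{"grip": 0,"slide": [0,0,0.02],"delta_rot": [0,0,0]},{"grip": 0,"slide": [0,0,0],"delta_rot": [0,0,0]}]}}

```text
clock: 6.65
eef_pos: [0.4995, 0.0249, 0.1972]
orientation: [-1.92, -1.74, -0.708]
wrist_force: [0.4, -0.3, -2.5]
grip_width: 0.0132
finger_force: 58.8
```

```bash
python3 - <<'E'
from h import *
o=rec();print(o["eef_pos"],o["joint_pos"],o["wrist_force"])
t=robot.camera("top")[150:300,160:340,::-1];s=robot.camera("scene")[120:300,200:420,::-1]
g=lambda i:(255*(i/255.)**.5).astype('uint8')
cv2.imwrite("pics/d4.png",np.hstack([cv2.resize(g(t),(400,333),interpolation=2),cv2.resize(g(s),(400,333),interpolation=2)]))
E
```

```text
[0.4994707  0.02494212 0.19721002] [-0.44239495  0.22256954  1.98881813  0.68859567  1.27490093 -0.66944841] [ 0.37509279 -0.27906319 -2.45070188]
```

View pics/d4.png

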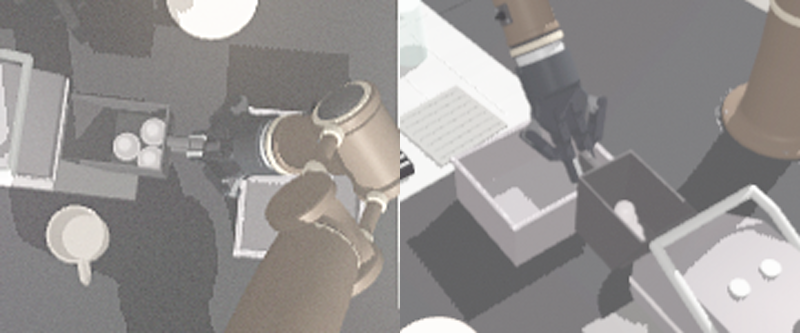

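The bin hangs level at crop (120,135) with the three pods at (128,145), clear of the machine and the tub. Next I'll work out the tipping rows.

```bash
cat >plan.py <<'E'
from h import *
np.set_printoptions(precision=4,suppress=True)
def plan(wps,T,tb,par,lipref=True):
    """wps: (yaw,tip deg,ref point xyz,n rows); ref = lip or underside origin"""
    o=robot.get_obs();p=o["eef_pos"];Rc=R.from_rotvec(o["orientation"]);q=o["joint_pos"]
    ref=np.array([.085,0,.115]) if lipref else np.zeros(3)
    for yaw,tip,L,n in wps:
        B=Rz(yaw)*Ry(np.radians(tip));pt=np.array(L)+B.apply(tb-ref);Rt=B*T
        d=(pt-p)/n;w=(Rt*Rc.inv()).as_rotvec()/n;q2,e=ik(pt,Rt,par,q)
        print(n,"slide",d,"rot",w,"| tcp",pt,"q",q2.round(2),"err",round(e,4),"qrate",np.abs(q2-q).max()/n*10)
        p,Rc,q=pt,Rt,q2
E
python3 - <<'E'
from plan import *
o=robot.get_obs();Rg=R.from_rotvec(o["orientation"]);T=Rz(1.465).inv()*Rg
tb=T.as_matrix()@np.array([0,0,.019])+[-.08,0,.063+.004]
np.savez("g.npz",T=T.as_matrix(),tb=tb);par=params()[0]
print("lip now",o["eef_pos"]+Rz(1.465).apply(np.array([.085,0,.115])-tb), o["eef_pos"]-Rz(1.465).apply(tb))
c=np.array([.458,-.125]);l=lambda y,z:np.r_[c-.03*np.array([np.cos(y),np.sin(y)]),z]
plan([(1.0,0,l(1.,.25),8),(1.0,20,l(1.,.24),4),(1.0,40,l(1.,.22),4),(1.0,55,l(1.,.20),3),(1.0,70,l(1.,.16),3),(1.0,82,l(1.,.14),3),(1.0,98,l(1.,.135),4)],T,tb,par)
E
```

```text
lip now [0.5134 0.1775 0.2565] [0.5044 0.0929 0.1415]
8 slide [-0.0172 -0.038  -0.0008] rot [ 0.     -0.     -0.0581] | tcp [ 0.3592 -0.2788  0.1874] q [-1.15  0.25  1.98  0.58  1.38 -0.84] err 0.0 qrate 0.884732315131147
4 slide [-0.0016 -0.0026  0.0115] rot [-0.0734  0.0472  0.    ] | tcp [ 0.3527 -0.2891  0.2335] q [-1.    0.05  1.98  0.33  1.28 -0.56] err 0.0 qrate 0.6931233188089811
4 slide [0.001  0.0016 0.0092] rot [-0.0734  0.0472 -0.    ] | tcp [ 0.3568 -0.2826  0.2703] q [-0.77 -0.07  1.97 -0.    1.24 -0.2 ] err 0.0 qrate 0.8973609451322502
3 slide [0.0033 0.0052 0.0063] rot [-0.0734  0.0472  0.    ] | tcp [ 0.3668 -0.2671  0.2893] q [-0.54 -0.07  1.96 -0.27  1.27  0.11] err 0.0 qrate 1.016610820920862
3 slide [ 0.005   0.0078 -0.0024] rot [-0.0734  0.0472 -0.    ] | tcp [ 0.3818 -0.2437  0.2822] q [-0.32  0.02  1.96 -0.52  1.34  0.41] err 0.0 qrate 1.0100001596732897
3 slide [0.005  0.0078 0.0001] rot [-0.0587  0.0377 -0.    ] | tcp [ 0.3968 -0.2203  0.2826] q [-0.17  0.13  1.92 -0.67  1.46  0.6 ] err 0.0 qrate 0.6448492648472605
4 slide [0.0057 0.0089 0.0031] rot [-0.0587  0.0377  0.    ] | tcp [ 0.4198 -0.1845  0.295 ] q [-0.    0.29  1.84 -0.8   1.67  0.77] err 0.0 qrate 0.5236157492710192
```

Call:
{"method": "step_arm", "body": {"rows": [{"grip": 0,"slide": [-0.0055,-0.0125,0],"delta_rot": [0,0,-0.019]},{"grip": 0,"slide": [-0.0115,-0.0253,0],"delta_rot": [0,0,-0.0388]},{"grip": 0,"slide": [-0.0115,-0.0253,0],"delta_rot": [0,0,-0.0388]},{"grip": 0,"slide": [-0.0115,-0.0253,0],"delta_rot": [0,0,-0.0388]},{"grip": 0,"slide": [-0.0115,-0.0253,0],"delta_rot": [0,0,-0.0388]},{"grip": 0,"slide": [-0.0115,-0.0253,0],"delta_rot": [0,0,-0.0388]},{"grip": 0,"slide": [-0.0115,-0.0253,0],"delta_rot": [0,0,-0.0388]},{"grip": 0,"slide": [-0.0115,-0.0253,0],"delta_rot": [0,0,-0.0388]},{"grip": 0,"slide": [-0.0115,-0.0253,0],"delta_rot": [0,0,-0.0388]},{"grip": 0,"slide": [-0.0115,-0.0253,0],"delta_rot": [0,0,-0.0388]},{"grip": 0,"slide": [-0.0115,-0.0253,0],"delta_rot": [0,0,-0.0388]},{"grip": 0,"slide": [-0.0115,-0.0253,0],"delta_rot": [0,0,-0.0388]},{"grip": 0,"slide": [-0.0055,-0.0125,0],"delta_rot": [0,0,-0.019]},{"grip": 0,"slide": [0,0,0],"delta_rot": [0,0,0]}]}}

```text
clock: 8.15
eef_pos: [0.359, -0.2789, 0.1935]
orientation: [-2.35, -1.286, -0.858]
wrist_force: [0.7, 0.5, -2.4]
grip_width: 0.0128
finger_force: 58.8
```

Call:
{"method": "step_arm", "body": {"rows": [{"grip": 0,"slide": [-0.0016,-0.0026,0.0105],"delta_rot": [-0.0734,0.0472,0]},{"grip": 0,"slide": [-0.0016,-0.0026,0.0105],"delta_rot": [-0.0734,0.0472,0]},{"grip": 0,"slide": [-0.0016,-0.0026,0.0105],"delta_rot": [-0.0734,0.0472,0]},{"grip": 0,"slide": [-0.0016,-0.0026,0.0105],"delta_rot": [-0.0734,0.0472,0]},{"grip": 0,"slide": [0.001,0.0016,0.009],"delta_rot": [-0.0734,0.0472,0]},{"grip": 0,"slide": [0.001,0.0016,0.009],"delta_rot": [-0.0734,0.0472,0]},{"grip": 0,"slide": [0.001,0.0016,0.009],"delta_rot": [-0.0734,0.0472,0]},{"grip": 0,"slide": [0.001,0.0016,0.009],"delta_rot": [-0.0734,0.0472,0]},{"grip": 0,"slide": [0,0,0],"delta_rot": [0,0,0]}]}}

```text
clock: 9.05
eef_pos: [0.359, -0.2786, 0.273]
orientation: [-2.748, -1.52, -0.003]
wrist_force: [0.6, 0.5, -1.9]
grip_width: 0.0133
finger_force: 58.8
```

```bash
python3 - <<'E'
from plan import *
g=np.load("g.npz");T=R.from_matrix(g["T"]);tb=g["tb"];par=params()[0]
o=rec();print(o["joint_pos"],o["wrist_force"])
c=np.array([.458,-.125]);l=lambda y,z:np.r_[c-.03*np.array([np.cos(y),np.sin(y)]),z]
plan([(1.0,55,l(1.,.20),3),(1.0,70,l(1.,.16),4),(1.0,82,l(1.,.14),4),(1.0,98,l(1.,.135),5)],T,tb,par)
t=robot.camera("top")[130:300,200:380,::-1];s=robot.camera("scene")[120:300,160:380,::-1]
G=lambda i:(255*(i/255.)**.5).astype('uint8')
cv2.imwrite("pics/d5.png",np.hstack([cv2.resize(G(t),(370,350),interpolation=2),cv2.resize(G(s),(428,350),interpolation=2)]))
E
```

```text
[-0.7575 -0.0703  1.9703  0.0025  1.2427 -0.1979] [ 0.6036  0.467  -1.9159]
3 slide [0.0026 0.0038 0.0054] rot [-0.0744  0.0473 -0.0016] | tcp [ 0.3668 -0.2671  0.2893] q [-0.54 -0.07  1.96 -0.27  1.27  0.11] err 0.0 qrate 1.010096438265475
4 slide [ 0.0038  0.0059 -0.0018] rot [-0.0551  0.0354  0.    ] | tcp [ 0.3818 -0.2437  0.2822] q [-0.32  0.02  1.96 -0.52  1.34  0.41] err 0.0 qrate 0.7575001197549641
4 slide [0.0038 0.0059 0.0001] rot [-0.0441  0.0283 -0.    ] | tcp [ 0.3968 -0.2203  0.2826] q [-0.17  0.13  1.92 -0.67  1.46  0.6 ] err 0.0 qrate 0.4836369486354486
5 slide [0.0046 0.0072 0.0025] rot [-0.047   0.0302  0.    ] | tcp [ 0.4198 -0.1845  0.295 ] q [-0.    0.29  1.84 -0.8   1.67  0.77] err 0.0 qrate 0.418892599416814
```

View pics/d5.png

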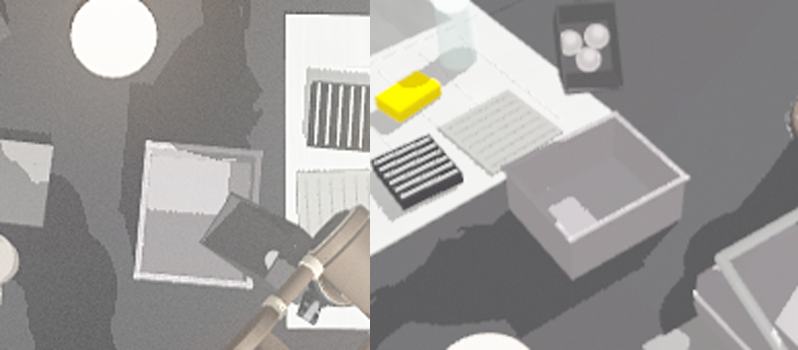

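The bin is tipped 40° with its lip at about (221,217) of the top crop, over the tub (centre about 200,214). All three pods are still inside, so I'll tip the rest of the way.

Call:
{"method": "step_arm", "body": {"rows": [{"grip": 0,"slide": [0.0026,0.0038,0.0054],"delta_rot": [-0.0744,0.0473,-0.0016]},{"grip": 0,"slide": [0.0026,0.0038,0.0054],"delta_rot": [-0.0744,0.0473,-0.0016]},{"grip": 0,"slide": [0.0026,0.0038,0.0054],"delta_rot": [-0.0744,0.0473,-0.0016]},{"grip": 0,"slide": [0.0038,0.0059,-0.0018],"delta_rot": [-0.055,0.0354,0]},{"grip": 0,"slide": [0.0038,0.0059,-0.0018],"delta_rot": [-0.055,0.0354,0]},{"grip": 0,"slide": [0.0038,0.0059,-0.0018],"delta_rot": [-0.055,0.0354,0]},{"grip": 0,"slide": [0.0038,0.0059,-0.0018],"delta_rot": [-0.055,0.0354,0]},{"grip": 0,"slide": [0.0038,0.0059,0],"delta_rot": [-0.044,0.0283,0]},{"grip": 0,"slide": [0.0038,0.0059,0],"delta_rot": [-0.044,0.0283,0]},{"grip": 0,"slide": [0.0038,0.0059,0],"delta_rot": [-0.044,0.0283,0]},{"grip": 0,"slide": [0.0038,0.0059,0],"delta_rot": [-0.044,0.0283,0]},{"grip": 0,"slide": [0.0046,0.0072,0.0025],"delta_rot": [-0.047,0.0302,0]},{"grip": 0,"slide": [0.0046,0.0072,0.0025],"delta_rot": [-0.047,0.0302,0]},{"grip": 0,"slide": [0.0046,0.0072,0.0025],"delta_rot": [-0.047,0.0302,0]},{"grip": 0,"slide": [0.0046,0.0072,0.0025],"delta_rot": [-0.047,0.0302,0]},{"grip": 0,"slide": [0.0046,0.0072,0.0025],"delta_rot": [-0.047,0.0302,0]},{"grip": 0,"slide": [0,0,0],"delta_rot": [0,0,0]},{"grip": 0,"slide": [0,0,0],"delta_rot": [0,0,0]},{"grip": 0,"slide": [0,0,0],"delta_rot": [0,0,0]},{"grip": 0,"slide": [0,0,0],"delta_rot": [0,0,0]}]}}

```text
clock: 11.15
eef_pos: [0.4185, -0.1877, 0.2942]
orientation: [2.11, 1.151, -1.17]
wrist_force: [0.3, -1.1, -2.1]
grip_width: 0.013
finger_force: 59.1
```

Call:
{"method": "step_arm", "body": {"rows": [{"grip": 0,"slide": [0,0,0],"delta_rot": [0,0,0]},{"grip": 0,"slide": [0,0,0],"delta_rot": [0,0,0]},{"grip": 0,"slide": [0,0,0],"delta_rot": [0,0,0]},{"grip": 0,"slide": [0,0,0],"delta_rot": [0,0,0]}]}}

```text
clock: 11.55
eef_pos: [0.4189, -0.1871, 0.2941]
orientation: [2.108, 1.152, -1.17]
wrist_force: [0.6, -0.2, -1.3]
grip_width: 0.0128
finger_force: 59.1
```

```bash
python3 - <<'E'
from plan import *
o=rec();print(o["eef_pos"],o["joint_pos"],o["wrist_force"])
t=robot.camera("top")[130:300,200:380,::-1];s=robot.camera("scene")[120:300,160:380,::-1]
G=lambda i:(255*(i/255.)**.5).astype('uint8')
cv2.imwrite("pics/d6.png",np.hstack([cv2.resize(G(t),(370,350),interpolation=2),cv2.resize(G(s),(428,350),interpolation=2)]))
E
```

```text
[ 0.4189 -0.1871  0.2941] [-0.0072  0.2943  1.8437 -0.8051  1.6695  0.7721] [ 0.5683 -0.2087 -1.2862]
```

View pics/d6.png

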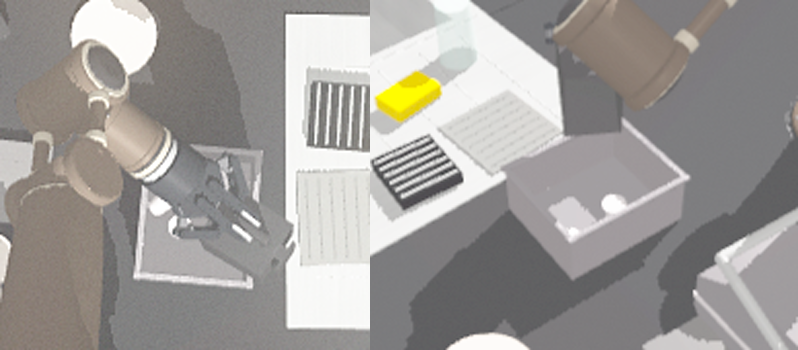

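At least two pods show in the tub, at about (612,205) and (572,232) of the scene crop. I'll tip a little further to shake out the rest, then bring the bin back upright. From here I'll check with masks only, since all 10 pictures are used.

Call:
{"method": "step_arm", "body": {"rows": [{"grip": 0,"slide": [0,0,0],"delta_rot": [-0.065,0.042,0]},{"grip": 0,"slide": [0,0,0],"delta_rot": [-0.065,0.042,0]},{"grip": 0,"slide": [0,0,0],"delta_rot": [0,0,0]},{"grip": 0,"slide": [0,0,0],"delta_rot": [0,0,0]},{"grip": 0,"slide": [0,0,0],"delta_rot": [0,0,0]},{"grip": 0,"slide": [0,0,0],"delta_rot": [0,0,0]},{"grip": 0,"slide": [0,0,0],"delta_rot": [0.065,-0.042,0]},{"grip": 0,"slide": [0,0,0],"delta_rot": [0.065,-0.042,0]}]}}

```text
clock: 12.45
eef_pos: [0.419, -0.187, 0.2939]
orientation: [2.11, 1.153, -1.168]
wrist_force: [0.8, -0.2, -1.8]
grip_width: 0.0134
finger_force: 59.1
```

```bash
python3 - <<'E'
from plan import *
g=np.load("g.npz");T=R.from_matrix(g["T"]);tb=g["tb"];par=params()[0]
o=robot.get_obs();print(o["wrist_force"],o["eef_pos"],o["clock"])
c=np.array([.458,-.125]);l=lambda y,z,k=.03:np.r_[c-k*np.array([np.cos(y),np.sin(y)]),z]
plan([(1.0,70,l(1.,.17),4),(1.0,40,l(1.,.23),5),(1.0,0,l(1.,.27,),7)],T,tb,par)
for y in(.6,.3,0,-.3,-.6):
    print(y,"place");plan([(y,0,np.r_[.464,-.366,.012],8)],T,tb,par,False)
print("glass",on("top",(443,250),.126),"sponge",on("top",(416,212),.036))
E
```

```text
[ 0.8442 -0.2446 -1.7806] [ 0.419  -0.187   0.2939] 12.45
4 slide [-0.0093 -0.0142 -0.0004] rot [ 0.1029 -0.0651  0.0009] | tcp [ 0.3818 -0.2437  0.2922] q [-0.32  0.01  1.94 -0.52  1.36  0.4 ] err 0.0 qrate 0.9332550204480479
5 slide [-0.005  -0.0078 -0.0024] rot [ 0.0881 -0.0566 -0.    ] | tcp [ 0.3568 -0.2826  0.2803] q [-0.77 -0.08  1.96 -0.    1.26 -0.2 ] err 0.0 qrate 1.194595026216398
7 slide [ 0.0003  0.0005 -0.0104] rot [ 0.0839 -0.0539  0.    ] | tcp [ 0.3592 -0.2788  0.2074] q [-1.15  0.22  1.97  0.58  1.41 -0.81] err 0.0 qrate 0.8760439057454574
0.6 place
8 slide [-0.0014 -0.0272 -0.0287] rot [ 0.1541 -0.1495 -0.0365] | tcp [ 0.408  -0.4043  0.0644] q [-1.21  0.54  1.87  0.79  1.08 -0.76] err 0.0 qrate 1.9863865221361383
0.3 place
8 slide [-0.0025 -0.0249 -0.0287] rot [ 0.1314 -0.1727 -0.0641] | tcp [ 0.3992 -0.386   0.0644] q [-1.23  0.44  2.06  0.97  0.89 -0.7 ] err 0.0 qrate 2.220027569498086
0 place
8 slide [-0.0028 -0.0224 -0.0287] rot [ 0.1058 -0.1935 -0.0915] | tcp [ 0.3962 -0.366   0.0644] q [-1.19  0.33  2.24  1.22  0.69 -0.66] err 0.0 qrate 2.5350852606238417
-0.3 place
8 slide [-0.0025 -0.0199 -0.0287] rot [ 0.0775 -0.2119 -0.1183] | tcp [ 0.3992 -0.346   0.0644] q [-1.07  0.25  2.37  1.6   0.47 -0.69] err 0.0 qrate 3.009140090456505
-0.6 place
8 slide [-0.0014 -0.0176 -0.0287] rot [ 0.0462 -0.2275 -0.1445] | tcp [ 0.4081 -0.3277  0.0644] q [-0.86  0.2   2.44  2.38  0.24 -1.03] err 0.0 qrate 3.9811085885310327
glass [ 0.4105 -0.5714  0.126 ] sponge [ 0.5389 -0.518   0.036 ]
```

Call:
{"method": "step_arm", "body": {"rows": [{"grip": 0,"slide": [-0.0093,-0.0142,0],"delta_rot": [0.103,-0.065,0]},{"grip": 0,"slide": [-0.0093,-0.0142,0],"delta_rot": [0.103,-0.065,0]},{"grip": 0,"slide": [-0.0093,-0.0142,0],"delta_rot": [0.103,-0.065,0]},{"grip": 0,"slide": [-0.0093,-0.0142,0],"delta_rot": [0.103,-0.065,0]},{"grip": 0,"slide": [-0.005,-0.0078,-0.0024],"delta_rot": [0.088,-0.0566,0]},{"grip": 0,"slide": [-0.005,-0.0078,-0.0024],"delta_rot": [0.088,-0.0566,0]},{"grip": 0,"slide": [-0.005,-0.0078,-0.0024],"delta_rot": [0.088,-0.0566,0]},{"grip": 0,"slide": [-0.005,-0.0078,-0.0024],"delta_rot": [0.088,-0.0566,0]},{"grip": 0,"slide": [-0.005,-0.0078,-0.0024],"delta_rot": [0.088,-0.0566,0]},{"grip": 0,"slide": [0,0,-0.0104],"delta_rot": [0.084,-0.054,0]},{"grip": 0,"slide": [0,0,-0.0104],"delta_rot": [0.084,-0.054,0]},{"grip": 0,"slide": [0,0,-0.0104],"delta_rot": [0.084,-0.054,0]},{"grip": 0,"slide": [0,0,-0.0104],"delta_rot": [0.084,-0.054,0]},{"grip": 0,"slide": [0,0,-0.0104],"delta_rot": [0.084,-0.054,0]},{"grip": 0,"slide": [0,0,-0.0104],"delta_rot": [0.084,-0.054,0]},{"grip": 0,"slide": [0,0,-0.0104],"delta_rot": [0.084,-0.054,0]},{"grip": 0,"slide": [0,0,0],"delta_rot": [0,0,0]}]}}

```text
clock: 14.15
eef_pos: [0.3541, -0.2831, 0.2065]
orientation: [-2.349, -1.283, -0.848]
wrist_force: [0.0, -0.6, -2.4]
grip_width: 0.0127
finger_force: 58.9
```

```bash
python3 - <<'E'
from plan import *
g=np.load("g.npz");T=R.from_matrix(g["T"]);tb=g["tb"];par=params()[0]
o=rec();print(o["wrist_force"],o["eef_pos"],o["clock"])
plan([(.3,0,np.r_[.464,-.366,.14],10),(.3,0,np.r_[.464,-.366,.03],6)],T,tb,par,False)
for n,z,roi in(("top",.03,(270,198,324,268)),("scene",.03,(230,180,325,260))):
    a=cv2.imread(f"pics/{n}0.png").astype(int);b=robot.camera(n)[:,:,::-1];cv2.imwrite(f"pics/{n}_tub.png",b)
    m=(b.min(2).astype(int)-a.min(2)>35).astype('uint8');k=np.zeros_like(m);x,y,X,Y=roi;k[y:Y,x:X]=m[y:Y,x:X]
    nc,_,st,ce=cv2.connectedComponentsWithStats(k)
    for i in range(1,nc):
        if st[i,4]>15:print(n,st[i],on(n,ce[i],z))
E
```

```text
[ 0.0351 -0.5936 -2.4215] [ 0.3541 -0.2831  0.2065] 14.15
10 slide [ 0.0045 -0.0103 -0.0014] rot [-0.0007 -0.0007 -0.0698] | tcp [ 0.3992 -0.386   0.1924] q [-1.23  0.2   2.03  0.83  1.06 -0.44] err 0.0 qrate 0.3690958669714906
6 slide [ 0.      0.     -0.0183] rot [0. 0. 0.] | tcp [ 0.3992 -0.386   0.0824] q [-1.23  0.4   2.06  0.95  0.91 -0.66] err 0.0 qrate 0.3624909824063038
top [282 209  10  10  70] [ 0.529  -0.0969  0.03  ]
top [273 225  11  10  63] [ 0.4749 -0.0667  0.03  ]
top [282 234  12  12 110] [ 0.4443 -0.0983  0.03  ]
scene [279 220  13  11 106] [ 0.4448 -0.1046  0.03  ]
scene [261 237   6   4  18] [ 0.5249 -0.102   0.03  ]
```

All three pods are in the tub. Next: carry the bin to above the mat.

Call:
{"method": "step_arm", "body": {"rows": [{"grip": 0,"slide": [0.0045,-0.0103,-0.0014],"delta_rot": [0,0,-0.07]},{"grip": 0,"slide": [0.0045,-0.0103,-0.0014],"delta_rot": [0,0,-0.07]},{"grip": 0,"slide": [0.0045,-0.0103,-0.0014],"delta_rot": [0,0,-0.07]},{"grip": 0,"slide": [0.0045,-0.0103,-0.0014],"delta_rot": [0,0,-0.07]},{"grip": 0,"slide": [0.0045,-0.0103,-0.0014],"delta_rot": [0,0,-0.07]},{"grip": 0,"slide": [0.0045,-0.0103,-0.0014],"delta_rot": [0,0,-0.07]},{"grip": 0,"slide": [0.0045,-0.0103,-0.0014],"delta_rot": [0,0,-0.07]},{"grip": 0,"slide": [0.0045,-0.0103,-0.0014],"delta_rot": [0,0,-0.07]},{"grip": 0,"slide": [0.0045,-0.0103,-0.0014],"delta_rot": [0,0,-0.07]},{"grip": 0,"slide": [0.0045,-0.0103,-0.0014],"delta_rot": [0,0,-0.07]},{"grip": 0,"slide": [0,0,-0.0183],"delta_rot": [0,0,0]},{"grip": 0,"slide": [0,0,-0.0183],"delta_rot": [0,0,0]},{"grip": 0,"slide": [0,0,-0.0183],"delta_rot": [0,0,0]},{"grip": 0,"slide": [0,0,-0.0183],"delta_rot": [0,0,0]},{"grip": 0,"slide": [0,0,-0.0183],"delta_rot": [0,0,0]},{"grip": 0,"slide": [0,0,-0.01],"delta_rot": [0,0,0]},{"grip": 0,"slide": [0,0,0],"delta_rot": [0,0,0]},{"grip": 0,"slide": [0,0,0],"delta_rot": [0,0,0]}]}}

```text
clock: 16.05
eef_pos: [0.4024, -0.3862, 0.095]
orientation: [-2.828, -0.435, -1.026]
wrist_force: [-0.1, -0.4, -1.4]
grip_width: 0.0131
finger_force: 58.9
```

```bash
python3 - <<'E'
from plan import *
g=np.load("g.npz");T=R.from_matrix(g["T"]);tb=g["tb"];par=params()[0]
o=rec();B=R.from_rotvec(o["orientation"])*T.inv();O=o["eef_pos"]-B.apply(tb);print(o["wrist_force"],o["eef_pos"],"bin origin",O,"euler",B.as_euler('ZYX'))
# expected outline of dark bin rim vs seen dark pixels, top view
rim=O+B.apply(np.array([[.085,.042,.115],[.085,-.042,.115],[-.042,-.042,.115],[-.042,.042,.115]]))
for n in("top","scene"):
    b=robot.camera(n)[:,:,::-1];cv2.imwrite(f"pics/{n}_mat.png",b);a=cv2.imread(f"pics/{n}_tub.png")
    pr=proj(n,rim);print(n,pr.round(1).tolist())
    x0,y0=(pr.min(0)-14).astype(int);x1,y1=(pr.max(0)+25).astype(int)
    m=((b.max(2)<75)&(a.max(2)>110)).astype('uint8');k=np.zeros_like(m);k[y0:y1,x0:x1]=m[y0:y1,x0:x1]
    c=cv2.findContours(k,0,2)[0];c=max(c,key=cv2.contourArea);print(cv2.contourArea(c),cv2.approxPolyDP(c,3,True)[:,0].tolist())
E
```

```text
[-0.0861 -0.4438 -1.3853] [ 0.4024 -0.3862  0.095 ] bin origin [ 0.467  -0.3661  0.0424] euler [0.3003 0.0021 0.0014]
top [[355.9, 206.5], [382.3, 198.8], [395.5, 239.0], [368.9, 247.0]]
196.5 [[387, 253], [389, 256], [384, 257], [390, 261], [391, 271], [406, 271], [400, 265], [407, 261], [391, 258]]
scene [[215.9, 170.6], [193.3, 160.5], [220.1, 138.6], [242.1, 147.5]]
1510.5 [[233, 137], [233, 145], [218, 141], [194, 161], [207, 178], [223, 188], [241, 173], [240, 154], [245, 147], [240, 150], [241, 143]]
```

Call:
{"method": "step_arm", "body": {"rows": [{"grip": 0,"slide": [0,0,-0.008],"delta_rot": [0,0,0]},{"grip": 0,"slide": [0,0,-0.008],"delta_rot": [0,0,0]},{"grip": 0,"slide": [0,0,-0.006],"delta_rot": [0,0,0]},{"grip": 0,"slide": [0,0,-0.002],"delta_rot": [0,0,0]},{"grip": 0,"slide": [0,0,0],"delta_rot": [0,0,0]},{"grip": 0,"slide": [0,0,0],"delta_rot": [0,0,0]}]}}

```text
clock: 16.75
eef_pos: [0.4017, -0.3859, 0.0695]
orientation: [-2.827, -0.432, -1.025]
wrist_force: [-0.1, -0.3, -2.8]
grip_width: 0.013
finger_force: 58.9
```

Call:
{"method": "step_arm", "body": {"rows": [{"grip": 0,"slide": [0,0,-0.002],"delta_rot": [0,0,0]},{"grip": 0,"slide": [0,0,-0.002],"delta_rot": [0,0,0]},{"grip": 0,"slide": [0,0,0],"delta_rot": [0,0,0]}]}}

```text
clock: 17.05
eef_pos: [0.4016, -0.3858, 0.0655]
orientation: [-2.827, -0.433, -1.025]
wrist_force: [-0.3, -0.5, -2.8]
grip_width: 0.0129
finger_force: 58.9
```

Call:
{"method": "step_arm", "body": {"rows": [{"grip": 0,"slide": [0,0,-0.0015],"delta_rot": [0,0,0]},{"grip": 0,"slide": [0,0,-0.001],"delta_rot": [0,0,0]},{"grip": 0,"slide": [0,0,0],"delta_rot": [0,0,0]}]}}

```text
clock: 17.35
eef_pos: [0.4023, -0.3862, 0.0642]
orientation: [-2.826, -0.433, -1.028]
wrist_force: [-1.5, 0.5, 2.8]
grip_width: 0.0131
finger_force: 59.9
```

Contact. One more millimetre, then release gently.

Call:
{"method": "step_arm", "body": {"rows": [{"grip": 0,"slide": [0,0,-0.001],"delta_rot": [0,0,0]},{"grip": 0,"slide": [0,0,0],"delta_rot": [0,0,0]},{"grip": 25,"slide": [0,0,0],"delta_rot": [0,0,0]},{"grip": 45,"slide": [0,0,0],"delta_rot": [0,0,0]},{"grip": 60,"slide": [0,0,0],"delta_rot": [0,0,0]},{"grip": 60,"slide": [0,0,0],"delta_rot": [0,0,0]},{"grip": 60,"slide": [0,0,0],"delta_rot": [0,0,0]}]}}

```text
clock: 18.05
eef_pos: [0.4017, -0.3858, 0.062]
orientation: [-2.828, -0.433, -1.024]
wrist_force: [-0.2, 0.0, 0.1]
grip_width: 0.0507
finger_force: 0.0
```

```bash
python3 - <<'E'
from plan import *
o=rec();print(o["grip_width"],o["wrist_force"],-.18*R.from_rotvec(o["orientation"]).as_matrix()[:,2],R.from_rotvec(o["orientation"]).as_matrix()[:,1])
E
```

```text
0.05066942361565556 [-0.1662  0.0189  0.1214] [-0.11   -0.0345  0.1382] [ 0.2991 -0.9542 -0.0002]
```

Retreat along the tool axis (8 rows), then up.

Call:
{"method": "step_arm", "body": {"rows": [{"grip": 60,"slide": [-0.007,-0.0022,0.0087],"delta_rot": [0,0,0]},{"grip": 60,"slide": [-0.014,-0.0043,0.0173],"delta_rot": [0,0,0]},{"grip": 60,"slide": [-0.014,-0.0043,0.0173],"delta_rot": [0,0,0]},{"grip": 60,"slide": [-0.014,-0.0043,0.0173],"delta_rot": [0,0,0]},{"grip": 60,"slide": [-0.014,-0.0043,0.0173],"delta_rot": [0,0,0]},{"grip": 60,"slide": [-0.014,-0.0043,0.0173],"delta_rot": [0,0,0]},{"grip": 60,"slide": [-0.014,-0.0043,0.0173],"delta_rot": [0,0,0]},{"grip": 60,"slide": [0,0,0.03],"delta_rot": [0,0,0]},{"grip": 60,"slide": [0,0,0.03],"delta_rot": [0,0,0]},{"grip": 60,"slide": [0,0,0],"delta_rot": [0,0,0]},{"grip": 60,"slide": [0,0,0],"delta_rot": [0,0,0]},{"grip": 60,"slide": [0,0,0],"delta_rot": [0,0,0]}]}}

```text
clock: 19.25
eef_pos: [0.3102, -0.4131, 0.2337]
orientation: [-2.827, -0.432, -1.023]
wrist_force: [0.2, -0.1, -0.8]
grip_width: 0.0513
finger_force: 0.0
```

```bash
python3 - <<'E'
from plan import *
o=robot.get_obs();print(o["eef_pos"],o["joint_pos"],o["wrist_force"])
B=Rz(.3);O=np.array([.466,-.366,.010])
rim=O+B.apply(np.array([[.085,.042,.115],[.085,-.042,.115],[-.042,-.042,.115],[-.042,.042,.115],[.038,.042,.018],[-.042,.042,.018]]))
for n in("top","scene"):
    b=robot.camera(n)[:,:,::-1];cv2.imwrite(f"pics/{n}_end.png",b);a=cv2.imread(f"pics/{n}0.png")
    pr=proj(n,rim);print(n,pr.round(0).tolist())
    x0,y0=(pr.min(0)-12).astype(int);x1,y1=(pr.max(0)+12).astype(int)
    m=((b.max(2)<80)).astype('uint8');k=np.zeros_like(m);k[y0:y1,x0:x1]=m[y0:y1,x0:x1]
    c=max(cv2.findContours(k,0,2)[0],key=cv2.contourArea);print(cv2.contourArea(c),cv2.approxPolyDP(c,2.5,True)[:,0].tolist())
    # bystanders: shift of bright saucer / mug / sponge
    for nm,(x,y,w,h) in (dict(saucer=(225,115,60,60),mug=(170,235,50,50),sponge=(395,185,40,50),tray=(345,160,45,45)) if n=="top" else dict(saucer=(180,285,75,65),sponge=(158,152,45,35),tray=(155,185,55,45))).items():
        print(nm,np.mean(np.abs(a[y:y+h,x:x+w].astype(int)-b[y:y+h,x:x+w])).round(1))
E
```

```text
[ 0.3102 -0.4131  0.2337] [-1.4192  0.1307  2.0098  0.7352  1.233  -0.4882] [ 0.1905 -0.0919 -0.7605]
top [[354.0, 208.0], [380.0, 201.0], [393.0, 240.0], [367.0, 248.0], [354.0, 226.0], [361.0, 250.0]]
896.5 [[350, 188], [350, 200], [369, 203], [354, 210], [353, 225], [360, 247], [365, 243], [358, 224], [376, 218], [381, 223], [384, 239], [385, 234], [390, 239], [389, 234], [383, 233], [388, 230], [380, 207], [383, 188], [380, 204], [379, 188], [375, 203], [374, 188], [369, 202], [369, 188], [366, 188], [364, 201], [363, 188], [360, 188], [359, 200], [358, 188], [355, 188], [353, 200]]
saucer 9.0
mug 12.5
sponge 1.6
tray 25.7
scene [[217.0, 179.0], [195.0, 169.0], [221.0, 147.0], [243.0, 156.0], [230.0, 194.0], [245.0, 180.0]]
1440.0 [[219, 149], [195, 170], [215, 191], [228, 195], [242, 181], [240, 150], [232, 154]]
saucer 9.3
sponge 13.8
tray 27.7
```

```bash
python3 -c "
from station import robot
print(robot.finish_job())"
```

```text
the job is handed in; nothing more can be done
None
```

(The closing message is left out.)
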